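Check a valve's return spring with a hand force gauge

ROBOT

A 7-joint arm with a two-finger parallel gripper is mounted at the origin on the work surface. World frame = base frame: x ahead of the robot, y to its left, z up, the work surface at z = 0. Lengths are in m, angles in degrees, forces in N, time in s.
With the tool pointing down it reaches from about 0.425 to 0.875 m from the base axis. Payload 4.7 kg.
Tool frame: the origin (TCP) lies midway between the tips of the shut fingers; the grasp point (between the pads) lies 19 mm behind it; z points along the fingers, x is the direction in which the jaws open and shut, and the axes are right-handed (so a half turn about z gives the same grasp; the last joint's range is limited). The gripper opens to 87 mm and grips with 3 to 60 N. Pads are 19 mm wide; open, the fingers measure 117 mm over their backs; the gripper's body (75 mm by 190 mm) begins 51 mm behind the grasp point.
Start: joints at [-72.76, 18.392, -4.016, 83.108, 1.295, 78.541, -3.26], TCP at [0.184, 0.623, 0.223] pointing down, gripper open.
Joint ranges: [-163.93, 163.93], [-17.29, 119.83], [-79.2, 71.16], [3.27, 140.29], [-89.18, 269.18], [5.43, 117.66], [-154.24, 154.24]. Speed limits (degrees/s): [147.25, 147.25, 180, 180, 180, 180, 180].

INTERFACE

Orientations are given as [roll, pitch, yaw] about the fixed x, y, z axes, in that order (R = Rz(yaw) Ry(pitch) Rx(roll)).
In Python, from cell import telemetry, optics, env gives the robot as it stands.
- The arm moves only by the tool arm_command, never from a script. Its arguments are lists of equal length, an entry for each row: "translation": the shift along the tool's x, y, z in cm, a list of three; "twist": the turn about the tool's z in degrees. In form: {"translation": [[x, y, z], ...], "twist": [twist, ...]}. A call has 1 to 10 rows; each row shifts and turns the pose as measured when the row begins, along the tool's axes as they then stand; what a row does not reach is not made up. A row lasts 1/8 s, in which the tool goes at most 62.5 mm and 10.7 degrees, less where a joint would pass 70% of its speed; a pose out of reach is approached as far as the arm can. A call is refused whole if a number of a shift passes 6.25 or a number of a turn 10.7, either way. A call with a gripper value outside its range is refused whole. "grip" is the opening in per cent of the stroke, from 0 (shut) to 100 (fully open), set as the call begins (left out, the last holds). The fingers move at their own pace and stop on an object; "force" is the grip in N (left out, the last holds). Time passes only in rows, so rows that do not move let the fingers close. It gives the time, the measured TCP pose, the force and the opening at its end, in the units of the state.
- telemetry.get_obs(): the state, without advancing time (a new reading comes with each control period).
- optics.read_camera(name): name is "scene" or "top"; returns a dict with "img" (480x640x3 uint8, blue, green, red), "fx", "fy", "cx", "cy" (pixels), "extrinsics" (4x4, takes a point from camera to world coordinates). Camera axes: x right, y up, looking along -z (the intrinsics and any distortion apply to the point x, -y, -z); pixel columns grow to the right and rows downward; lengths in m; the calibration is good to about 2 mm. A picture is of the moment at which its call begins. There is no depth.
- env.sign_off(): hands the job in, once; it reports no verdict.
The state is a dict: "time_s": time; "qpos": joint angles; "joint_velocities": joint speeds; "effort": joint torques, N m; "tool_pos": TCP position; "tool_rot": TCP orientation; "force": force on the tool from outside, world axes, zero at the start; "wrist_torque": the same for the moment, N m; "grip_width": finger opening in m.
Only numpy, scipy, OpenCV 4.12 (cv2) and the standard library are available. Lean on these libraries where they do the work, as an engineer would, in place of code of your own. Each camera call takes 0.05 s, during which the arm holds its last target. There are 200 camera calls.

TASK

Take the hand force gauge out of its stand and let it zero: hold it upright and still, its tip a finger's breadth or two above the spring-loaded plunger of the valve with the mushroom head between two guard posts, for about two seconds. Then press the plunger down with the gauge's tip to half its travel, where the top of its head is level with the tops of the two posts (never right to the bottom, and never with the gripper itself), and keep it there: the program finishes while still gripping the gauge and holding the plunger at half travel. Leave the other things on the cart where they are.

Things in the scene. Friction and masses are not known exactly. Their poses are not given: they have to be found in the camera images.
- gauge_grip (a point): Centre of the box of the hand force gauge (loose, 0.3 kg): grey plastic, 32 mm (its x) by 46 mm (its y) by 64 mm tall (z, up), small display on its -x face; below it hangs a steel rod 10 mm thick with a flat tip 14 mm wide. In its stand, upright, this point is 110 mm above the work surface. Grip it across the 46 mm (along y) or the 32 mm (along x).
- gauge_tip (a point): Middle of the flat underside of the gauge's tip, 92 mm below gauge_grip on the gauge's z axis. In the stand it is 18 mm above the work surface.
- gauge: The whole gauge; origin and axes as gauge_tip.
- stand: Fixed dark steel stand, 90 mm square at its foot, 78 mm high. The gauge's box rests on its top plate (76 mm square), rod and tip hanging down through a 24 mm hole, so it comes out straight up, by at least 65 mm. Origin: centre of its underside; z up.
- spring_valve: Fixed bronze valve in a cardboard tray 112 mm square, topped by a steel mushroom-headed plunger between two flat guard posts (inner faces 47 mm apart along its y, tops 115 mm above the work surface). Stands in any of four places, in a row with the stand and two other valves up to 131 mm tall (one with a round drum, one with a flat bar lever). Origin: centre of its underside; z up.
- plunger_top (a point): Middle of the flat top of the plunger's head, a disc 30 mm wide and 8 mm thick; 127 mm above the work surface when not pressed. It moves down as it is pressed.
- plunger (a joint): How far the plunger is pressed straight down, m: 0 released, 0.024 at the bottom; half travel is 0.012, where the top of the head is level with the tops of the guard posts. A spring returns it: about 3 N to start it, some 8 N at half travel, 12.5 N at the bottom.
- bottle: Loose bystander: clear water bottle 62 mm wide, 190 mm tall, at the back. Origin: centre of its underside.
- carton: Loose bystander: cardboard box 90 x 130 x 70 mm, at the back. Origin: centre of its underside.
- tape: Loose bystander: roll of tape lying flat, 100 mm across, 25 mm high, in front. Origin: centre of its underside.
- wrench: Loose bystander: steel wrench 180 mm long, lying in front. Origin: about its middle, at its underside.
- coupling: Loose bystander: brass coupling 52 mm wide, 45 mm tall, in front. Origin: centre of its underside.
Not all that is in view belongs to the job. Of the things like the gauge, leave any that is purple or turquoise; of the rest the smaller one is meant.

How it is judged:
By the outcome, as a careful person would: the job done as asked, in the order asked, and still so for the second after the job is handed in, while the arm keeps its last pose, push and grip.
It also fails if it takes over 48 s, if anything falls off the work surface, if the arm or the gripper's body presses on something with over 40 N, if the wrist force passes 120 N, or if a joint passes its speed limit or range.

## Working session

There is one attempt and no reset: what is moved stays moved. The work goes in short steps, Python scripts to look and compute and a tool call to move; the robot and the scene stay as the last step left them, time stands still between calls to the robot, and variables do not carry over. Pictures are saved under pics/ and viewed, about 8 in all and at most 12, crops included, and the job is handed in when it is done.

Besides the shell and the picture viewer there is one more tool, called by a JSON object that holds its "op" and its "data", one argument or row to a line. arm_command: Moves the arm, as the interface text tells. Its arguments: {"type":"object","properties":{"translation":{"type":"array","items":{"type":"array","items":{"type":"number"}}},"twist":{"type":"array","items":{"type":"number"}},"grip":{"type":"number"},"force":{"type":"number"}},"required":["translation","twist"]}

```bash
mkdir -p pics; cat > h.py <<'E'
import numpy as np, cv2
from cell import telemetry, optics, env
def cam(n,save=None):
    c=optics.read_camera(n)
    if save: cv2.imwrite(save,c["img"])
    return c
def ray(c,u,v):
    E=np.array(c["extrinsics"]);d=np.array([(u-c["cx"])/c["fx"],-(v-c["cy"])/c["fy"],-1.])
    return E[:3,3],E[:3,:3]@d
def atz(c,u,v,z):
    o,d=ray(c,u,v);return o+d*(z-o[2])/d[2]
def proj(c,p):
    E=np.array(c["extrinsics"]);q=E[:3,:3].T@(np.array(p)-E[:3,3])
    return np.array([c["cx"]-c["fx"]*q[0]/q[2],c["cy"]+c["fy"]*q[1]/q[2]])
E
python3 - <<'E'
from h import *
for n in("scene","top"):
    c=cam(n,f"pics/{n}0.png");print({k:(np.round(v,4).tolist()) for k,v in c.items() if k!="img"})
o=telemetry.get_obs();print({k:np.round(v,4).tolist() for k,v in o.items()})
E
```

```text
{'fx': 474.6091, 'fy': 474.6091, 'cx': 323.8952, 'cy': 234.1876, 'extrinsics': [[0.8318, -0.3011, 0.4663, 0.9913], [0.555, 0.4641, -0.6903, -0.6996], [-0.0085, 0.833, 0.5532, 0.6199], [0.0, 0.0, 0.0, 1.0]]}
{'fx': 545.0646, 'fy': 545.0646, 'cx': 324.4435, 'cy': 245.9247, 'extrinsics': [[-0.0059, 0.9971, -0.0762, 0.47], [-1.0, -0.0054, 0.0062, -0.073], [0.0058, 0.0762, 0.9971, 1.2083], [0.0, 0.0, 0.0, 1.0]]}
{'time_s': 0.1, 'qpos': [-72.757, 18.4341, -4.0163, 83.1702, 1.2954, 78.542, -3.261], 'joint_velocities': [0.1143, -0.2356, 0.0588, -0.1087, -0.0754, -0.0984, -0.0828], 'effort': [0.0002, -49.2571, -0.4053, -31.3398, -0.064, 0.0396, 0.0001], 'tool_pos': [0.1838, 0.6229, 0.2216], 'tool_rot': [179.9942, 0.101, 73.5664], 'force': [-0.75, -0.7547, 1.2633], 'wrist_torque': [0.0797, -0.0079, 0.03], 'grip_width': 0.0871}
```

View pics/scene0.png

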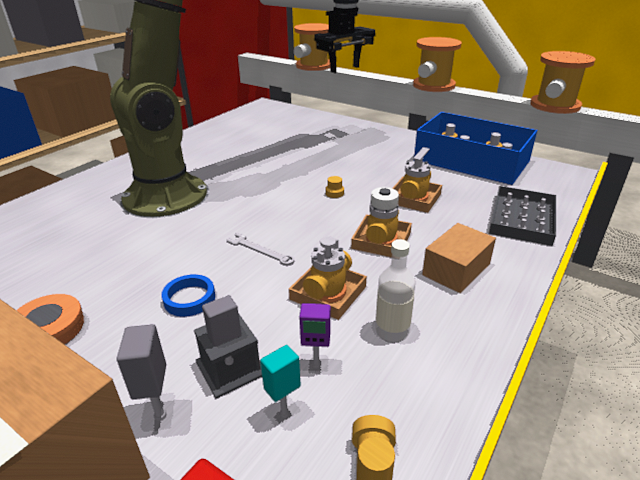

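View pics/top0.png

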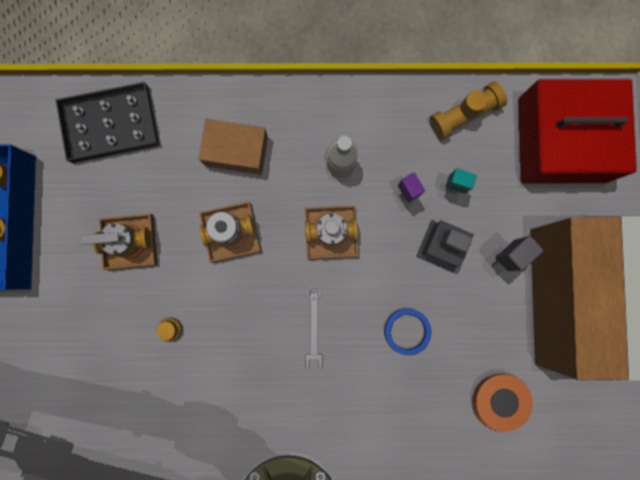

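The gauge is the grey one in the stand (top image ~455,243). The larger grey one at ~518,252 is a decoy, as are the purple and turquoise ones. The spring valve is at top ~332,230 and scene ~328,260. Next I'll enlarge crops of these.

```bash
python3 - <<'E'
import cv2,numpy as np
t=cv2.imread("pics/top0.png");s=cv2.imread("pics/scene0.png")
r=lambda i,x,y,w,h,k:cv2.resize(i[y:y+h,x:x+w],None,fx=k,fy=k,interpolation=cv2.INTER_CUBIC)
a=np.hstack([r(t,410,200,80,60,5),r(t,292,200,80,60,5)])
b=np.hstack([r(s,180,285,100,75,4),r(s,285,225,100,75,4)])
cv2.imwrite("pics/c1.png",np.vstack([a,b]))
E
```

```text
(no output)
```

View pics/c1.png

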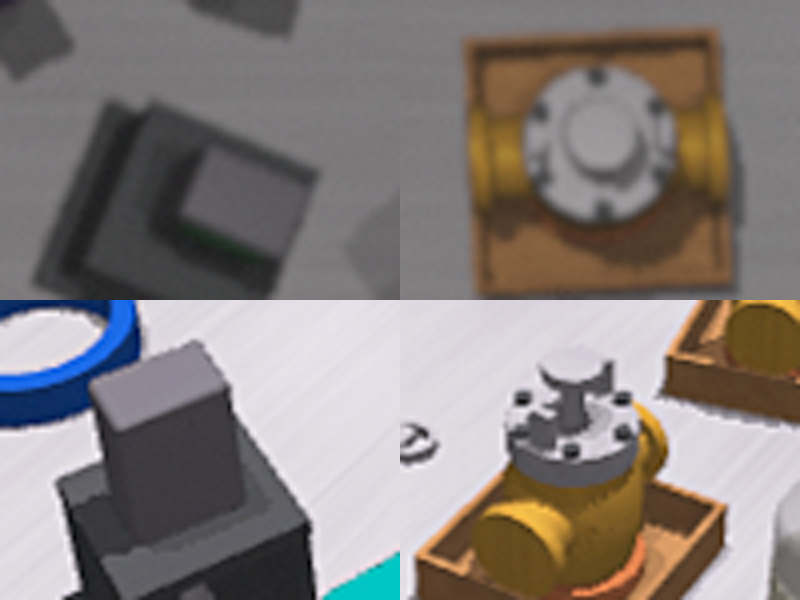

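```bash
python3 - <<'E'
from h import *
T=cam("top");S=cam("scene")
def yaw(a,b): d=b-a; return round(float(np.degrees(np.arctan2(d[1],d[0]))),1), round(float(np.hypot(*d[:2]))*1000,1)
tc=[(410+x/5,200+y/5) for x,y in[(208,147),(307,178),(280,253),(180,221)]]
sc=[(180+x/4,285+(y-300)/4) for x,y in[(197,342),(230,387),(122,430),(92,384)]]
for c,l in((T,tc),(S,sc)):
    P=np.array([atz(c,u,v,.142) for u,v in l]);print(P[:,:2].round(4).tolist(),P.mean(0).round(4),[yaw(P[i],P[(i+1)%4]) for i in range(4)])
print("plunger",atz(T,332,227.4,.127),atz(S,328.5,241,.127))
def tri(a,b):
    A=[];B=[]
    for c,(u,v) in((T,a),(S,b)):
        o,d=ray(c,u,v);d/=np.linalg.norm(d);M=np.eye(3)-np.outer(d,d);A.append(M);B.append(M@o)
    return np.linalg.solve(sum(A),sum(B))
print("tri plunger",tri((332,227.4),(328.5,241)))
print("big top",tri((526,246),(140,333)),"purple",tri((412,186),(315,310)),"turq",tri((462,180),(281,358)))
print("gauge tri",tri(np.mean(tc,0),np.mean(sc,0)))
print("bottle", tri((344,144),(401,245)), "carton",atz(T,240,140,.07))
E
```

```text
[[0.5828, -0.3303], [0.5703, -0.369], [0.5408, -0.3576], [0.5536, -0.3186]] [ 0.5618 -0.3439  0.142 ] [(-107.8, 40.7), (158.9, 31.7), (71.8, 41.1), (-21.9, 31.4)]
[[0.5612, -0.3228], [0.589, -0.3348], [0.5718, -0.3732], [0.5448, -0.3617]] [ 0.5667 -0.3481  0.142 ] [(-23.3, 30.3), (-114.0, 42.1), (156.9, 29.4), (67.2, 42.2)]
plunger [ 0.5896017  -0.09508464  0.127     ] [ 0.59551589 -0.09872116  0.127     ]
tri plunger [ 0.5911264  -0.09440612  0.12273097]
big top [ 0.54570558 -0.4652613   0.17435793] purple [ 0.67422784 -0.25747566  0.11885684] turq [ 0.6871006  -0.35976865  0.11515579]
gauge tri [ 0.56235064 -0.3450042   0.1371608 ]
bottle [ 0.74451692 -0.1172151   0.18522296] carton [0.78359856 0.09790167 0.07      ]
```

{"op": "arm_command", "data": {
  "translation": [
    [-0.25, 5.9, -0.5],
    [-0.25, 5.9, -0.5],
    [-0.25, 5.9, -0.5],
    [-0.25, 5.9, -0.5],
    [-0.25, 5.9, -0.5],
    [-0.25, 5.9, -0.5],
    [-0.25, 5.9, -0.5],
    [-0.25, 5.9, -0.5],
    [-0.25, 5.9, 0],
    [-0.25, 5.9, 0]
  ],
  "twist": [5.2, 5.2, 5.2, 5.2, 5.2, 5.2, 5.2, 5.2, 5.2, 5.2],
  "grip": 100
}}

```text
time_s: 1.45
tool_pos: [0.6096, 0.2316, 0.258]
tool_rot: [180.0, 0.3, 20.8]
force: [-0.1, 0.9, -0.1]
grip_width: 0.0875
```

```bash
python3 - <<'E'
import cv2
s=cv2.imread("pics/scene0.png")
cv2.imwrite("pics/c2.png",cv2.resize(s[0:90,290:410],None,fx=5,fy=5,interpolation=cv2.INTER_CUBIC))
E
```

```text
(no output)
```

View pics/c2.png

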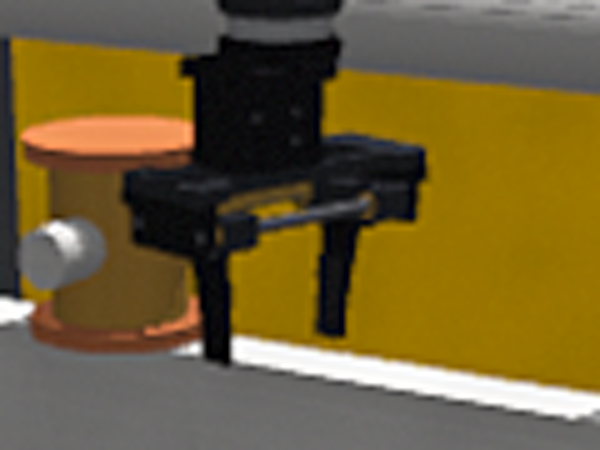

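The crop shows the gripper body is long along the jaw direction. I'll grip across the 32 mm (jaw along yaw ≈ -21.5), which keeps the body clear of the large decoy.

```bash
cat >> h.py <<'E'
def tool(yaw,dw):  # world delta (m) -> tool cm, for tool pointing down
    a=np.radians(yaw);c,s=np.cos(a),np.sin(a)
    return [round(float(100*v),2) for v in (c*dw[0]+s*dw[1], s*dw[0]-c*dw[1], -dw[2])]
E
python3 - <<'E'
from h import *
p=np.array([.6096,.2316,.258]);g=np.array([.564,-.346,.21]);y=20.8
az=np.radians(np.linspace(20.8,-31.53,11));r=np.linspace(.652,.6616,11);z=np.linspace(.258,.215,11);yy=np.linspace(20.8,-21.5,11)
for i in range(10):
    a=np.array([r[i]*np.cos(az[i]),r[i]*np.sin(az[i]),z[i]]);b=np.array([r[i+1]*np.cos(az[i+1]),r[i+1]*np.sin(az[i+1]),z[i+1]])
    print(tool(yy[i],b-a),yy[i]-yy[i+1])
E
```

```text
[-0.18, 5.96, 0.43] 4.23
[-0.28, 5.96, 0.43] 4.229999999999999
[-0.39, 5.96, 0.43] 4.229999999999999
[-0.49, 5.96, 0.43] 4.23
[-0.6, 5.96, 0.43] 4.23
[-0.7, 5.96, 0.43] 4.229999999999997
[-0.81, 5.96, 0.43] 4.23
[-0.91, 5.95, 0.43] 4.23
[-1.02, 5.94, 0.43] 4.229999999999997
[-1.12, 5.93, 0.43] 4.2300000000000075
```

{"op": "arm_command", "data": {
  "translation": [
    [-0.2, 5.9, 0.4],
    [-0.3, 5.9, 0.4],
    [-0.4, 5.9, 0.4],
    [-0.5, 5.9, 0.4],
    [-0.6, 5.9, 0.4],
    [-0.7, 5.9, 0.4],
    [-0.8, 5.9, 0.4],
    [-0.9, 5.9, 0.4],
    [-1.0, 5.9, 0.4],
    [-1.1, 5.9, 0.4]
  ],
  "twist": [4.2, 4.2, 4.2, 4.2, 4.2, 4.2, 4.2, 4.2, 4.2, 4.2]
}}

```text
time_s: 2.7
tool_pos: [0.5579, -0.3572, 0.2156]
tool_rot: [179.8, 0.2, -22.5]
force: [0.9, 0.2, 0.3]
grip_width: 0.0871
```

```bash
python3 - <<'E'
from h import *
o=telemetry.get_obs();p=np.array(o["tool_pos"]);y=o["tool_rot"][2];print(p,o["tool_rot"])
S=cam("scene","pics/s1.png");T=cam("top","pics/t1.png")
a=np.radians(y);X=np.array([np.cos(a),np.sin(a),0])
for c in(S,T): print([proj(c,q).round(1).tolist() for q in (p,p+X*.0437,p-X*.0437)])
r=lambda i,x,y,w,h,k:cv2.resize(i[y:y+h,x:x+w],None,fx=k,fy=k,interpolation=cv2.INTER_CUBIC)
cv2.imwrite("pics/c3.png",np.hstack([r(S["img"],160,230,120,150,4),r(T["img"],410,190,80,150,4)]))
E
```

```text
[ 0.55791757 -0.3572328   0.21562978] [179.75839533   0.19782347 -22.48914415]
[[204.2, 268.1], [216.7, 284.7], [192.7, 253.0]]
[[476.2, 238.5], [484.7, 216.6], [467.6, 260.6]]
```

View pics/c3.png

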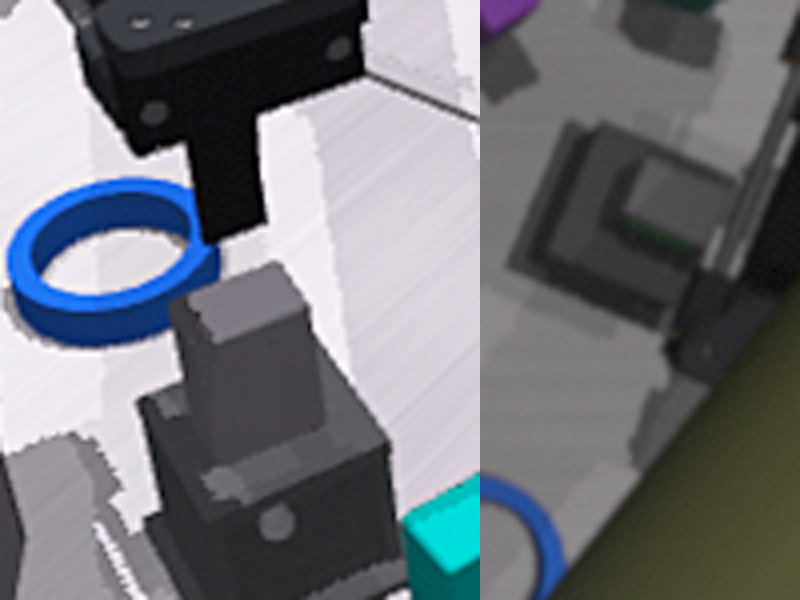

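{"op": "arm_command", "data": {
  "translation": [
    [0.15, -1.25, 0],
    [0, 0, 4],
    [0, 0, 4],
    [0, 0, 3],
    [0, 0, 1.2],
    [0, 0, 0]
  ],
  "twist": [0, 0, 0, 0, 0, 0]
}}

```text
time_s: 3.55
tool_pos: [0.5654, -0.3433, 0.0908]
tool_rot: [179.8, 0.2, -22.4]
force: [0.4, -0.4, 0.3]
grip_width: 0.0873
```

{"op": "arm_command", "data": {
  "translation": [
    [0, 0, 0],
    [0, 0, 0],
    [0, 0, 0],
    [0, 0, 0],
    [0, 0, 0],
    [0, 0, 0],
    [0, 0, 0],
    [0, 0, 0]
  ],
  "twist": [0, 0, 0, 0, 0, 0, 0, 0],
  "grip": 0,
  "force": 40
}}

```text
time_s: 4.55
tool_pos: [0.5672, -0.3442, 0.0954]
tool_rot: [179.8, -0.1, -22.4]
force: [-0.2, -0.0, 1.5]
grip_width: 0.0318
```

{"op": "arm_command", "data": {
  "translation": [
    [0, 0, -1],
    [0, 0, -2.5],
    [0, 0, -3],
    [0, 0, -3],
    [0, 0, -3],
    [0, 0, -3],
    [0, 0, 0],
    [0, 0, 0]
  ],
  "twist": [0, 0, 0, 0, 0, 0, 0, 0]
}}

```text
time_s: 5.55
tool_pos: [0.5663, -0.3419, 0.2522]
tool_rot: [179.8, 0.1, -22.4]
force: [-0.0, 0.5, -3.5]
grip_width: 0.0317
```

```bash
python3 - <<'E'
from h import *
for i in range(4):
    S=cam("scene","pics/s2.png");o=telemetry.get_obs();print(o["time_s"],np.round(o["tool_pos"],4),np.round(o["tool_rot"],2),o["grip_width"],np.round(o["force"],1))
p=np.round(o["tool_pos"],4);y=o["tool_rot"][2]
g=np.array([.592,-.097,.245])
print(tool(y,g-p))
cv2.imwrite("pics/c4.png",cv2.resize(S["img"][140:340,130:400],None,fx=2.9,fy=2.9,interpolation=cv2.INTER_CUBIC))
E
```

```text
5.6 [ 0.5664 -0.342   0.2523] [ 1.7978e+02  1.4000e-01 -2.2380e+01] 0.03185588617390072 [ 1.2 -0.1 -2.1]
5.65 [ 0.5663 -0.342   0.2521] [ 1.7977e+02  1.6000e-01 -2.2380e+01] 0.032088722814043465 [-0.6 -0.3 -4.1]
5.7 [ 0.5662 -0.3419  0.2521] [ 1.7977e+02  1.7000e-01 -2.2390e+01] 0.0320350387814983 [-0.9  0.  -3.9]
5.75 [ 0.5662 -0.342   0.2522] [ 1.7977e+02  1.6000e-01 -2.2380e+01] 0.03174008217443954 [ 0.4  0.7 -2.3]
[-6.94, -23.64, 0.72]
```

View pics/c4.png

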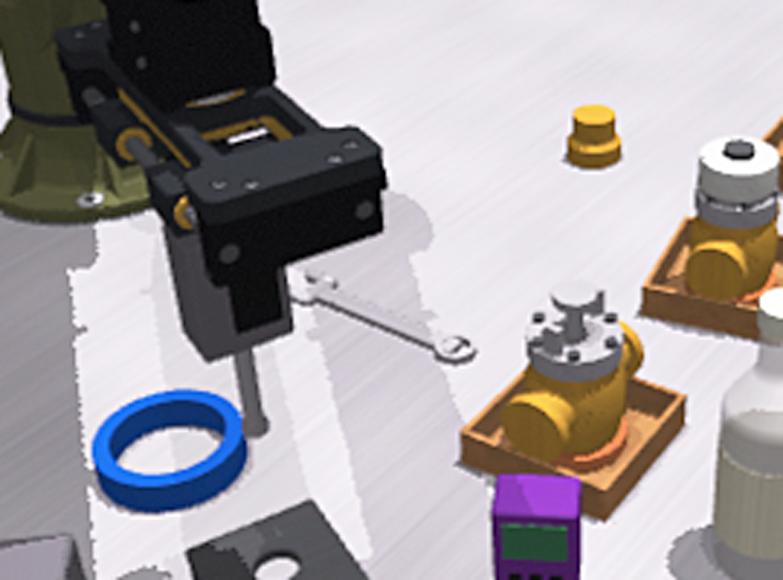

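{"op": "arm_command", "data": {
  "translation": [
    [-0.9, -3, 0],
    [-1.4, -4.6, 0],
    [-1.4, -4.6, 0],
    [-1.4, -4.6, 0],
    [-1.2, -4, 0],
    [-0.6, -2.4, 0],
    [0, 0, 0]
  ],
  "twist": [0, 0, 0, 0, 0, 0, 0]
}}

```text
time_s: 6.62
tool_pos: [0.5888, -0.0938, 0.2442]
tool_rot: [179.6, 0.7, -22.5]
force: [-0.8, -0.1, -3.6]
grip_width: 0.0317
```

```bash
python3 - <<'E'
from h import *
S=cam("scene","pics/s3.png");T=cam("top","pics/t3.png");o=telemetry.get_obs();p=o["tool_pos"];print(np.round(p,4),np.round(o["tool_rot"],2))
for c in(S,T):print(proj(c,p+np.array([0,0,-.077])),proj(c,[.592,-.097,.127]))
r=lambda i,x,y,w,h,k:cv2.resize(i[y:y+h,x:x+w],None,fx=k,fy=k,interpolation=cv2.INTER_CUBIC)
cv2.imwrite("pics/c5.png",np.hstack([r(S["img"],280,170,90,120,5),r(T["img"],300,190,70,120,5)]))
E
```

```text
[ 0.5882 -0.0976  0.2445] [179.46   0.63 -22.79]
[325.38247301 220.84755942] [327.41679845 239.9702726 ]
[333.7034769  225.79691376] [332.95149702 226.19970671]
```

View pics/c5.png

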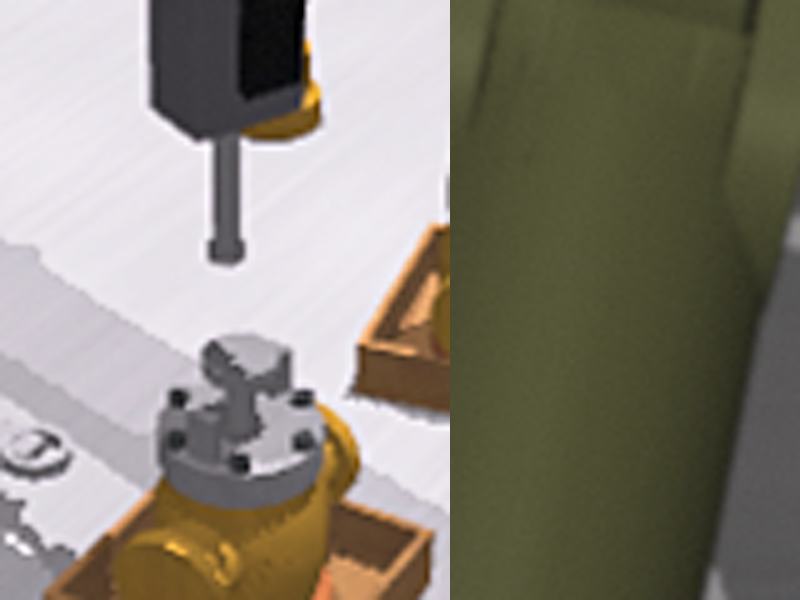

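{"op": "arm_command", "data": {
  "translation": [
    [0.5, -0.45, 0.8],
    [0, 0, 0.8],
    [0, 0, 0]
  ],
  "twist": [0, 0, 0]
}}

```text
time_s: 7.1
tool_pos: [0.5937, -0.1, 0.2266]
tool_rot: [179.3, 0.7, -23.2]
force: [0.4, -0.3, -3.2]
grip_width: 0.0318
```

```bash
python3 - <<'E'
from h import *
P=[]
for i in range(54):
    S=cam("scene");o=telemetry.get_obs();P.append(o["tool_pos"])
P=np.array(P);print(P[0],P[3],P[-1],np.ptp(P[6:],axis=0),o["tool_rot"],o["force"],o["time_s"])
p=P[-1]
print(proj(S,p+np.array([0,0,-.077])))
cv2.imwrite("pics/c6.png",cv2.resize(S["img"][190:270,280:380],None,fx=7,fy=7,interpolation=cv2.INTER_CUBIC))
E
```

```text
[ 0.59397918 -0.09990978  0.22707666] [ 0.59458273 -0.09913306  0.22806744] [ 0.59453784 -0.098861    0.22790051] [0.00015144 0.00015646 0.00032447] [179.40589115   0.54905059 -23.06566109] [-0.17423842  0.03106127 -4.01170436] 9.8
[327.9638587  229.97764134]
```

View pics/c6.png

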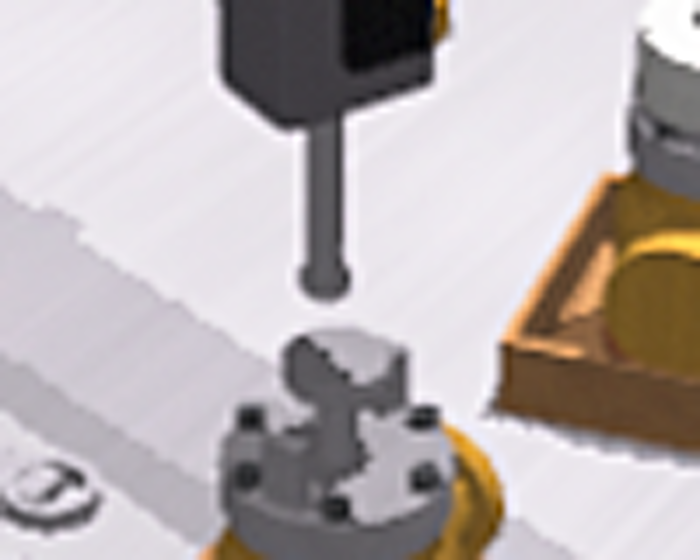

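{"op": "arm_command", "data": {
  "translation": [
    [0.1, -0.55, 0.4],
    [0, 0, 0],
    [0, 0, 0]
  ],
  "twist": [0, 0, 0]
}}

```text
time_s: 10.18
tool_pos: [0.5978, -0.0936, 0.2234]
tool_rot: [179.4, 0.6, -23.0]
force: [0.0, -0.6, -3.0]
grip_width: 0.0319
```

```bash
cat >> h.py <<'E'
def sense(n,tag=None):
    F=[];P=[]
    for i in range(n):
        S=cam("scene");o=telemetry.get_obs();F.append(o["force"]);P.append(o["tool_pos"])
    F=np.array(F)[3:];P=np.array(P)[3:]
    print(round(o["time_s"],2),"pos",P[-1].round(4),"F",F.mean(0).round(2),"+-",F.std(0).round(2)/len(F)**.5,np.round(o["tool_rot"],2),o["grip_width"])
    if tag: cv2.imwrite(tag,cv2.resize(S["img"][190:270,280:380],None,fx=7,fy=7,interpolation=cv2.INTER_CUBIC))
E
python3 -c "
from h import *
sense(23,'pics/c7.png')"
```

```text
11.32 pos [ 0.5978 -0.0935  0.2234] F [ 0.04 -0.15 -2.79] +- [0.09167879 0.11403947 0.10285913] [179.42   0.56 -23.05] 0.03171373099089091
```

View pics/c7.png

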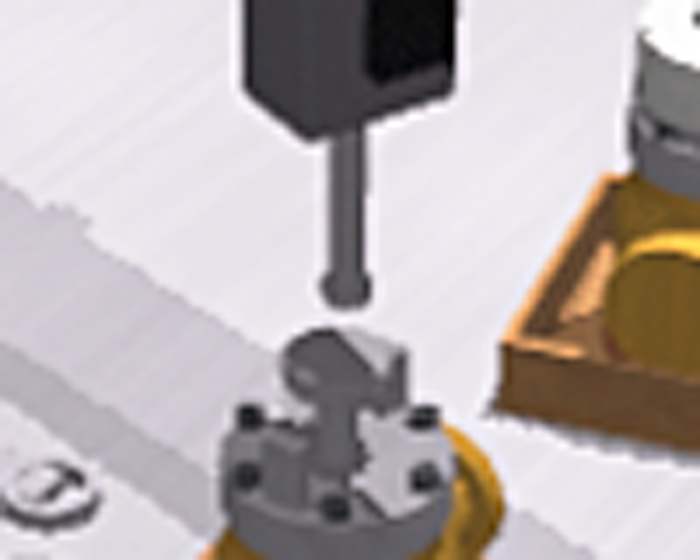

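{"op": "arm_command", "data": {
  "translation": [
    [0, 0, 0.8],
    [0, 0, 0.8],
    [0, 0, 0.5],
    [0, 0, 0.3],
    [0, 0, 0]
  ],
  "twist": [0, 0, 0, 0, 0]
}}

```text
time_s: 11.95
tool_pos: [0.5977, -0.0937, 0.199]
tool_rot: [179.5, 0.5, -23.0]
force: [-1.4, 0.1, 1.1]
grip_width: 0.0315
```

```bash
python3 -c "
from h import *
sense(15)"
```

```text
12.7 pos [ 0.5977 -0.0937  0.1987] F [-1.58  0.24  2.16] +- [0.1125833  0.2251666  0.19629909] [179.45   0.52 -23.04] 0.031653553096735225
```

{"op": "arm_command", "data": {
  "translation": [
    [0, 0, 0.3],
    [0, 0, 0.3],
    [0, 0, 0]
  ],
  "twist": [0, 0, 0]
}}

```text
time_s: 13.08
tool_pos: [0.5977, -0.0937, 0.1928]
tool_rot: [179.5, 0.5, -23.0]
force: [-1.9, 0.3, 4.2]
grip_width: 0.0321
```

```bash
python3 -c "
from h import *
sense(25,'pics/c8.png')"
```

```text
14.32 pos [ 0.5977 -0.0937  0.1929] F [-2.15  0.42  4.5 ] +- [0.11086437 0.10660036 0.13218444] [179.47   0.51 -23.04] 0.03156865890430354
```

View pics/c8.png

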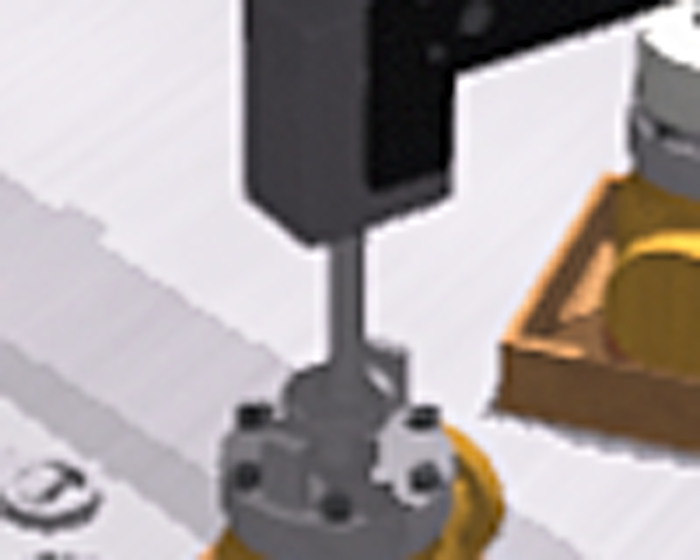

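{"op": "arm_command", "data": {
  "translation": [
    [0, 0, 0.1],
    [0, 0, 0]
  ],
  "twist": [0, 0]
}}

```text
time_s: 14.58
tool_pos: [0.5977, -0.0937, 0.1918]
tool_rot: [179.5, 0.5, -23.0]
force: [-2.5, 0.2, 3.6]
grip_width: 0.0319
```

```bash
python3 - <<'E'
from h import *
sense(25)
S=cam("scene")
cv2.imwrite("pics/c9.png",cv2.resize(np.hstack([cv2.imread("pics/s2.png")[230:270,305:355],S["img"][230:270,305:355]]),None,fx=8,fy=8,interpolation=cv2.INTER_CUBIC))
E
```

```text
15.82 pos [ 0.5977 -0.0937  0.1919] F [-2.23  0.38  4.43] +- [0.09167631 0.13005244 0.11512839] [179.47   0.5  -23.04] 0.03174763884639886
```

View pics/c9.png

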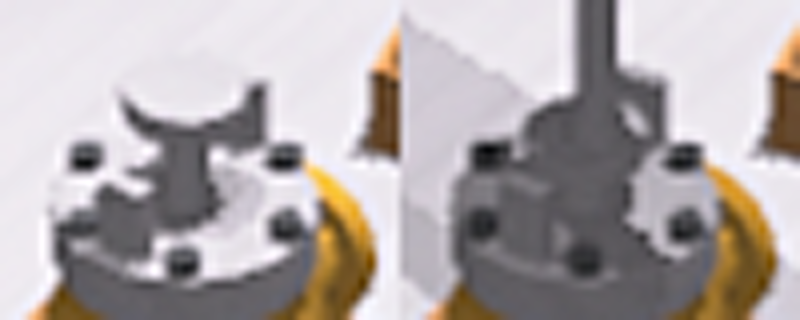

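```bash
python3 - <<'E'
from h import *
S=cam("scene");imgs=[cam("scene")["img"].astype(float) for _ in range(4)]
cur=np.mean(imgs,0).astype(np.uint8);cv2.imwrite("pics/s9.png",cur)
un=cv2.imread("pics/s2.png");c0=atz(S,328.6,241,.127);x0,y0,w,h,k=312,232,36,27,11
def pan(im,dz):
    r=im[y0:y0+h,x0:x0+w].astype(float)
    g=cv2.resize(r,None,fx=k,fy=k,interpolation=cv2.INTER_CUBIC).mean(2)
    if im is cur: g=(g-40)*2.2
    g=cv2.cvtColor(np.clip(g,0,255).astype(np.uint8),cv2.COLOR_GRAY2BGR)
    for z,col in dz:
        t=np.linspace(0,2*np.pi,60)
        for a in t:
            u,v=proj(S,c0+[.015*np.cos(a),.015*np.sin(a),-z]);cv2.circle(g,(int((u-x0+.5)*k),int((v-y0+.5)*k)),1,col,-1)
    return g
R,G,B=(0,0,255),(0,255,0),(255,120,0)
cv2.imwrite("pics/c10.png",np.vstack([np.hstack([pan(un,[]),pan(un,[(0,R),(.008,G)])]),np.hstack([pan(cur,[]),pan(cur,[(.010,R),(.012,G),(.014,B)])])]))
E
```

```text
(no output)
```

View pics/c10.png

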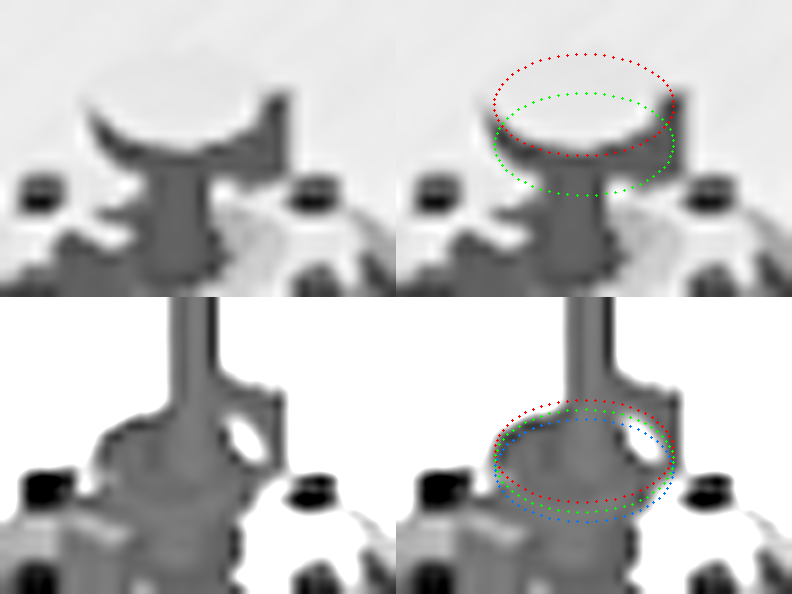

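```bash
python3 - <<'E'
from h import *
for f,r in(("s3",(232,246)),("s9",(236,252))):
    g=cv2.imread(f"pics/{f}.png").mean(2)
    print(f,"rows",r)
    for u in(321,322,323,324,325,326,331,333,335): print(u,g[r[0]:r[1],u].round().astype(int).tolist())
S=cam("scene");c0=atz(S,328.6,241,.127)
for z in(.01,.012,.014): print(z,proj(S,c0-[0,0,z])-proj(S,c0))
E
```

```text
s3 rows (232, 246)
321 [232, 234, 234, 233, 237, 236, 185, 100, 71, 84, 99, 89, 74, 110]
322 [233, 233, 234, 235, 239, 224, 94, 71, 83, 89, 94, 99, 95, 87]
323 [234, 233, 234, 235, 235, 212, 129, 71, 84, 89, 87, 99, 115, 87]
324 [233, 233, 232, 235, 229, 191, 181, 140, 76, 86, 89, 93, 101, 91]
325 [233, 232, 232, 235, 226, 177, 186, 186, 143, 76, 82, 87, 89, 95]
326 [232, 232, 231, 231, 219, 175, 182, 191, 166, 105, 151, 80, 87, 96]
331 [232, 234, 236, 235, 224, 182, 179, 180, 182, 184, 185, 192, 173, 93]
333 [234, 234, 233, 234, 233, 225, 183, 178, 181, 185, 188, 179, 122, 97]
335 [233, 233, 231, 231, 234, 233, 206, 171, 165, 156, 137, 115, 89, 82]
s9 rows (236, 252)
321 [234, 234, 233, 231, 234, 231, 211, 197, 114, 86, 78, 94, 112, 90, 87, 90]
322 [234, 233, 231, 231, 235, 240, 230, 155, 73, 83, 89, 94, 105, 96, 94, 90]
323 [233, 231, 231, 233, 238, 241, 208, 94, 82, 89, 90, 90, 90, 92, 94, 91]
324 [233, 232, 234, 236, 241, 236, 158, 71, 86, 90, 92, 91, 90, 90, 94, 94]
325 [240, 241, 243, 244, 248, 242, 147, 77, 86, 84, 85, 85, 91, 90, 92, 95]
326 [205, 209, 211, 212, 214, 195, 109, 78, 85, 85, 85, 86, 91, 90, 90, 96]
331 [69, 73, 78, 84, 89, 92, 91, 88, 86, 88, 92, 91, 91, 92, 96, 95]
333 [244, 241, 190, 131, 83, 89, 110, 155, 168, 146, 76, 85, 90, 92, 88, 96]
335 [235, 235, 213, 164, 99, 86, 87, 92, 124, 160, 154, 95, 93, 115, 145, 171]
0.01 [0.01655297 4.46199444]
0.012 [0.01983855 5.34765134]
0.014 [0.02311587 6.23108069]
```

```bash
python3 -c "
from h import *
o=telemetry.get_obs();print(o['time_s'],o['tool_pos'],o['force'],o['grip_width']);print(env.sign_off())"
```

```text
16.175 [ 0.59770927 -0.09372727  0.19191111] [-2.70730723  0.49945062  4.44703247] 0.031673606858745575
the job is handed in; nothing more can be done
None
```

I took the small grey gauge from its stand and held it upright and still for about 2.7 s, its tip roughly 2 cm above the plunger. I then pressed the plunger to half travel. The job was handed in at 16.2 s with the gauge still gripped (opening 31.7 mm, 40 N grip) and the plunger held down.

My last checks on the plunger's travel:
- **Image:** the edge of the plunger's head moved down about 5.4 px, which is about 12.0 mm against the 12 mm wanted.
- **Tool height:** about 11.7 mm below the contact height, but I worked that height out from the force.
- **Force:** the rise was about 7.2 N, slightly under the "some 8 N" given. By itself it suggests about 10.7 mm, and it did not rise over the last 1 mm of pressing. I put that down to sensor noise and friction.

Three things I could not settle or check:
- **Side force:** there was a steady sideways force of about 2 N that I did not explain.
- **Top camera:** it disagreed with the scene camera by about 6 mm and the arm blocked its view at the valve, so I aligned the tip using the scene camera.
- **Other objects:** I saw no contact with anything else on the cart, but took no final picture of the whole scene to confirm it.

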